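# Back the gauging dial up one notch

## Task

The turntable of the can gauge has been fed one place too far. With a fingertip on its ball lift, lift the pawl out of the ratchet and throw it right over so that it stays up, push the turntable back (clockwise from above) by a stud just one notch, so that the tin that was missed stands under the gauge again, then tip the pawl back down so that it sits fully in its notch. Leave the tins standing on their pads, never lifting one, and knock neither the gauge nor anything on the table.

Things in the scene. Friction and masses are not known exactly. Their poses are not given: they have to be found in the camera images.
- station: gauging station fixed to the table: grey base 380 x 400 x 14 mm carrying a round turntable (the dial), its pawl and a dial gauge on a column. Origin on the dial's axis at table height; x axis roughly away from the robot, y to its left, z up; the gauge column stands 205 mm from the axis, at 45 degrees between x and y.
- dial (a joint): turn of the dial, rad: growing = counter-clockwise from above = forward feed; falling = clockwise = backward. Starts at 0 to 0.05; at 0 a notch face meets the pawl. One notch = one pad = 0.785 rad, so the wanted notch is at -0.785, where the dial can still play 0.055 forward with the pawl down. It has bearing drag (0.3 N m) and stays where it is left.
- hub (a point): centre of the dial's top, 62 mm above the table; turns with the dial. The dial is a metal disc of radius 152 mm, its face 40 mm above the table, with eight black rubber pads (58 mm across, 80 mm from the axis), eight push studs between them, and a steel ratchet ring on its rim.
- stud (a point): the push stud nearest the robot, half-way up. All eight are alike: upright steel pins 12 mm across, 122 mm from the axis, midway between two pads, standing 39 mm proud of the dial (top 79 mm above the table). Pushed sideways along its circle, a stud turns the dial.
- pawl (a joint): lift of the pawl, rad: 0 = down in a notch; 0.13 = nose resting on the ring between notches; 1.27 = thrown right over against its stop pin, the bar then leaning up steeply, its end 120 mm above the table. Beyond about 1.03 its weight tips it over and it stays up by itself; below that it falls down.
- ball (a point): centre of the 24 mm steel ball on the pawl's finger lift, a bent rod on the pawl's outer side. It swings in an upright arc of 56 mm radius about the pivot, 38 mm outside the pawl. Pawl down: 94 mm above the table, 32 mm from the pivot towards the nose. Thrown over: 92 mm above the table, 35 mm beyond the pivot. Moves under a few newtons.
- nose (a point): underside of the pawl's nose, 71 mm from the pivot. The pawl, a dark steel bar, lies along the rim right of the station; from pivot to nose it points 15 degrees left of the station's x. Its post (57 mm high) stands between it and the ball. In a notch (10 mm deep, upright face at the counter-clockwise end, 17 mm floor, then a slope) it stops clockwise turning only.
- gauge: the height gauge of the station: steel column 22 mm thick, 241 mm high, with an arm carrying a round dial indicator 58 mm across over the dial. Fixed; origin as the station's, its x axis towards the column.
- gauge_tip (a point): tip of the gauge's plunger, 95 mm above the table, over the place of a pad 80 mm from the dial's axis; fixed.
- can_a_mid (a point): centre of a closed filled tin, 52 mm across, 40 mm high, about 95 g, standing loose on its pad of the dial: the tin to be gauged: at the start it stands one pad past the gauge tip, counter-clockwise of it.
- pad_a (a point): centre of the top of the pad under tin a, 42 mm above the table; turns with the dial.
- can_b_mid (a point): centre of a closed filled tin, 52 mm across, 40 mm high, about 95 g, standing loose on its pad of the dial: the next tin counter-clockwise after tin a.
- pad_b (a point): centre of the top of the pad under tin b, 42 mm above the table; turns with the dial.
- can_c_mid (a point): centre of a closed filled tin, 52 mm across, 40 mm high, about 95 g, standing loose on its pad of the dial: the next after tin b.
- pad_c (a point): centre of the top of the pad under tin c, 42 mm above the table; turns with the dial.
- can_d_mid (a point): centre of a closed filled tin, 52 mm across, 40 mm high, about 95 g, standing loose on its pad of the dial: the tin two pads clockwise of the gauge tip.
- pad_d (a point): centre of the top of the pad under tin d, 42 mm above the table; turns with the dial.
- can_e_mid (a point): centre of a closed filled tin, 52 mm across, 40 mm high, about 95 g, standing loose on its pad of the dial: the tin one pad clockwise of the gauge tip.
- pad_e (a point): centre of the top of the pad under tin e, 42 mm above the table; turns with the dial.
- big_tin: open empty tin, 99 mm across, 119 mm high, upright on the table, left. Origin at its foot.
- reagent: brown bottle, 72 mm across, 170 mm high, upright on the table, left. Origin at its foot.
- jar: white jar, 66 mm across, 100 mm high, upright on the table, right. Origin at its foot.
- lids: small stack of tin ends, 101 mm across, 15 mm high, flat on the table, right. Origin under its centre.
Not all that is in view belongs to the job. What is shaped like the part that bears can_d_mid but pink is not meant.

How it is judged:
On the way, in this order (a step that is already met when the one before it is completed fails the run):
1. the pawl has been thrown right over (1.15 rad or more) before the dial goes back (value of joint pawl above 1.15 rad and value of joint dial above -0.15 rad), for 0.2 s.
2. the dial has been pushed back most of a notch (past -0.4 rad) (value of joint dial below -0.4 rad), for 0.1 s.
At the end, for the whole second after the job is handed in: the dial rests one notch back (joint between -0.835 and -0.695 rad), the pawl is down in that notch (under 0.05 rad), tin a is under the gauge tip (within 18 mm sideways), and all five tins stand on their pads (within 15 mm of the pad centres) (value of joint pawl below 0.05 rad and value of joint dial between -0.835 and -0.695 rad and velocity of joint dial between -0.02 and 0.02 rad/s and horizontal distance between can_a_mid and gauge_tip below 0.018 m and horizontal distance between can_a_mid and pad_a below 0.015 m and horizontal distance between can_b_mid and pad_b below 0.015 m and horizontal distance between can_c_mid and pad_c below 0.015 m and horizontal distance between can_d_mid and pad_d below 0.015 m and horizontal distance between can_e_mid and pad_e below 0.015 m and height (world z) of can_a_mid between 0.055 and 0.07 m and height (world z) of can_b_mid between 0.055 and 0.07 m and height (world z) of can_c_mid between 0.055 and 0.07 m and height (world z) of can_d_mid between 0.055 and 0.07 m and height (world z) of can_e_mid between 0.055 and 0.07 m); the robot touches nothing.
It fails at once if a tin on the dial is lifted, tipped or knocked off its pad (height (world z) of any of can_a_mid, can_b_mid, can_c_mid, can_d_mid, can_e_mid above 0.072 m or height (world z) of any of can_a_mid, can_b_mid, can_c_mid, can_d_mid, can_e_mid below 0.05 m or angle between any of can_a_mid, can_b_mid, can_c_mid, can_d_mid, can_e_mid's own z axis and vertical above 0.3 rad or horizontal distance between can_a_mid and pad_a above 0.02 m or horizontal distance between can_b_mid and pad_b above 0.02 m or horizontal distance between can_c_mid and pad_c above 0.02 m or horizontal distance between can_d_mid and pad_d above 0.02 m or horizontal distance between can_e_mid and pad_e above 0.02 m).
It fails at once if the gauge is knocked (more than 5 N) (contact force between any of the fingers, the arm and gauge above 5 N).
It fails at once if the big tin, the bottle, the jar or the lids are moved more than 20 mm (distance of any of big_tin, reagent, jar, lids from where it was at the start of the episode above 0.02 m).
It also fails if it takes over 69 s, if anything falls off the work surface, if the arm or the gripper's body presses on something with over 40 N, if the wrist force passes 120 N, or if a joint passes its speed limit or range.

## Robot

A 6-joint arm with a two-finger parallel gripper is mounted at the origin on the work surface. World frame = base frame: x ahead of the robot, y to its left, z up, the work surface at z = 0. Lengths are in m, angles in rad, forces in N, time in s.
With the tool pointing down it reaches from about 0.25 to 0.775 m from the base axis. Payload 4 kg.
Tool frame: the origin (TCP) lies on the centre line of the jaws, within the pads' length; the fingertips stand 14 mm ahead of it and the grasp point (between the pads) lies 5 mm behind it (tip_extent is the distance from the TCP to the fingertips, in m); z points along the fingers, y is the line along which they close (so a half turn about z gives the same grasp; the last joint's range is limited). The gripper opens to 94 mm and grips with 3 to 60 N. Pads are 16 mm wide; open, the fingers measure 119 mm over their backs; the gripper's body (75 mm by 177 mm) begins 78 mm behind the grasp point.
Start: joints at [1.042, 0.087, 1.371, -0, 1.684, -0.103], TCP at [0.227, 0.501, 0.22] pointing down, gripper open.
Joint ranges: [-3.1, 3.1], [-0.76, 2.03], [0.27, 2.55], [-1.08, 4.22], [0.17, 2.65], [-2.57, 2.57]. Speed limits (rad/s): [2.79, 2.79, 3.14, 3.14, 3.14, 3.14].

## Interface

Orientations are given as a unit quaternion [x, y, z, w].
In Python, from cell import get_state, camera, camera_params, finish_job, boxes_of, regions_of, tip_extent gives the robot as it stands. The module is installed in compiled form; this text tells all that it offers.
- The arm moves only by the shell command python3 -m handwheel 'ROWS' [FORCE]. ROWS is JSON, a list of rows, each a list of 7 numbers: the shift along the tool's x, y, z in mm, then the turn, a rotation vector about the tool's x, y, z in degrees, then the opening, from 0 (shut) to 1 (fully open). A call has 1 to 20 rows; each row shifts and turns the commanded pose from where the row before left it, along the tool's axes as they then stand; what a row does not reach is not made up. A row lasts 1/10 s, in which the tool goes at most 50 mm and 8.59 degrees, less where a joint would pass 70% of its speed; a pose out of reach is approached as far as the arm can. A call with a gripper value outside its range is refused whole. The fingers move at their own pace and stop on an object; FORCE is the grip in N (left out, the last holds). Time passes only in rows, so rows that do not move let the fingers close. It gives the time, the measured TCP pose, the force, the opening and the grip force at its end, in the units of the state.
- get_state(): the state, without advancing time (a new reading comes with each control period).
- camera(name): name is "scene" or "top"; returns the picture (384x512x3 uint8, red, green, blue); there is no depth.
- camera_params(name): a dict with "intrinsics" (3x3 intrinsics, pixels), "position" and "rotation" of the camera in the world. Camera axes: x right, y down, z forward; pixel columns grow to the right and rows downward; lengths in m; the calibration is good to about 2 mm. A picture is of the moment at which its call begins. camera_params takes no time and is no camera call.
- finish_job(): hands the job in; it is judged then, once.
Trained networks look in the newest picture that a camera, given by its name, has taken for a name from the list of things; names that differ only in an ending like _2 or _b are one class to them, and where a whole thing is asked for, a point or a joint stands for the part that bears it (a point fixed in the world has none). Each returns a list of dicts, best first, with "p" (0 to 1); they miss things now and then, are a little off and sometimes report something else, mostly with a low value. They report only what shows in the picture. A call takes as long as a camera call. They do not tell look-alikes from the thing itself.
- boxes_of(camera, target): "rect" ([left, top, width, height] in pixels, round what is visible of it).
- regions_of(camera, target): "region" (384x512 bool, what is visible of it) and "rect" ([left, top, width, height] in pixels, round what is visible of it).
The state is a dict: "time_s": time; "q": joint angles; "qd": joint speeds; "tau": joint torques, N m; "tcp_pos": TCP position; "eef_rot": TCP orientation; "contact_force": force on the tool from outside, world axes, zero at the start; "ft_torque": the same for the moment, N m; "width": opening from 0.0 (shut) to 1.0 (fully open); "gripper_force": force on a finger pad.
Only numpy, scipy, OpenCV 4.12 (cv2) and the standard library are available. Lean on these libraries where they do the work, as an engineer would, in place of code of your own. Each camera call takes 0.05 s, during which the arm holds its last target. There are 200 camera calls.

## Working session

There is one attempt and no reset: what is moved stays moved. The work goes in short steps, Python scripts to look and compute and a shell command to move; the robot and the scene stay as the last step left them, time stands still between calls to the robot, and variables do not carry over. Pictures are saved under pics/ and viewed, at most 10 in all, crops included, and the job is handed in when it is done.

```bash
mkdir -p pics; cat > h.py <<'E'
import numpy as np, cv2
from cell import *
def save(name,fn,crop=None,s=1):
    im=camera(name)
    if crop: x,y,w,h=crop; im=im[y:y+h,x:x+w]
    im=cv2.resize(im,None,fx=s,fy=s,interpolation=cv2.INTER_CUBIC)
    cv2.imwrite('pics/'+fn,im[:,:,::-1])
def back(name,px,z):
    p=camera_params(name);K=np.array(p['intrinsics']);R=np.array(p['rotation']);t=np.array(p['position'])
    d=R@np.linalg.solve(K,[px[0],px[1],1.]);return t+d*(z-t[2])/d[2]
def proj(name,X):
    p=camera_params(name);K=np.array(p['intrinsics']);R=np.array(p['rotation']);t=np.array(p['position'])
    c=K@(R.T@(np.array(X)-t));return c[:2]/c[2]
E
python3 - <<'E'
from h import *
a=camera('top');b=camera('scene')
cv2.imwrite('pics/a.png',cv2.resize(a,None,fx=1.56,fy=1.56)[:,:,::-1]);cv2.imwrite('pics/b.png',cv2.resize(b,None,fx=1.56,fy=1.56)[:,:,::-1])
for n in('top','scene'):
    print(n,np.round(camera_params(n)['position'],3))
    for t in('hub','ball','pawl','stud','gauge','can_a_mid','pad_a','jar','lids','reagent','big_tin'):
        print(t,[(np.round(r['rect'],0).tolist(),round(r['p'],2)) for r in boxes_of(n,t)][:9])
print(get_state())
E
```

```text
top [ 0.354 -0.014  1.47 ]
hub [([212.0, 136.0, 84.0, 83.0], 0.74), ([212.0, 111.0, 34.0, 42.0], 0.34)]
ball [([124.0, 131.0, 32.0, 30.0], 0.54), ([291.0, 170.0, 17.0, 25.0], 0.43)]
pawl [([263.0, 154.0, 18.0, 15.0], 0.57)]
stud [([215.0, 134.0, 78.0, 81.0], 0.77)]
gauge [([210.0, 108.0, 36.0, 46.0], 0.85), ([127.0, 133.0, 27.0, 27.0], 0.57)]
can_a_mid [([223.0, 161.0, 15.0, 16.0], 0.7)]
pad_a [([210.0, 135.0, 81.0, 76.0], 0.61)]
jar [([362.0, 184.0, 30.0, 22.0], 0.9)]
lids [([361.0, 241.0, 25.0, 33.0], 0.71), ([250.0, 145.0, 16.0, 16.0], 0.69)]
reagent [([124.0, 133.0, 32.0, 30.0], 0.61)]
big_tin [([115.0, 208.0, 41.0, 27.0], 0.83)]
scene [ 1.132 -0.595  0.705]
hub [([236.0, 178.0, 108.0, 80.0], 0.64)]
ball [([231.0, 220.0, 26.0, 25.0], 0.76), ([378.0, 131.0, 23.0, 52.0], 0.65)]
pawl [([235.0, 178.0, 106.0, 81.0], 0.22), ([283.0, 182.0, 19.0, 18.0], 0.18)]
stud [([232.0, 180.0, 109.0, 79.0], 0.78)]
gauge [([315.0, 154.0, 61.0, 77.0], 0.74)]
can_a_mid [([300.0, 189.0, 17.0, 20.0], 0.83)]
pad_a [([237.0, 180.0, 108.0, 78.0], 0.71)]
jar [([117.0, 261.0, 35.0, 49.0], 0.85)]
lids [([80.0, 232.0, 40.0, 32.0], 0.58)]
reagent [([376.0, 132.0, 26.0, 53.0], 0.7)]
big_tin [([315.0, 119.0, 24.0, 38.0], 0.76), ([284.0, 182.0, 14.0, 17.0], 0.23)]
{'time_s': 1.2, 'q': array([ 1.04187843e+00,  8.71642944e-02,  1.37067866e+00, -2.44927097e-05,
        1.68361612e+00, -1.03115903e-01]), 'qd': array([-0.00040909, -0.00130633,  0.00078133, -0.00050693, -0.00083573,
       -0.00103155]), 'tau': array([-3.56503515e-04, -3.40045631e+01, -3.02599418e+01,  7.16530695e-02,
        2.37739866e-02,  7.46793944e-06]), 'tcp_pos': array([0.22720632, 0.50089477, 0.21953625]), 'eef_rot': array([2.11297632e-01, 9.77421765e-01, 5.97016801e-05, 3.23233088e-05]), 'contact_force': array([-0.3386381 ,  0.14512675,  0.11502031]), 'ft_torque': array([-0.0500975 ,  0.00658309,  0.03456205]), 'gripper_force': 0.0, 'width': 0.9987796973140861}
```

```bash
python3 - <<'E'
from h import *
save('top','c.png',(195,95,130,140),4.2); save('scene','d.png',(215,140,175,130),4.4)
E
```

```text
(no output)
```

View pics/c.png

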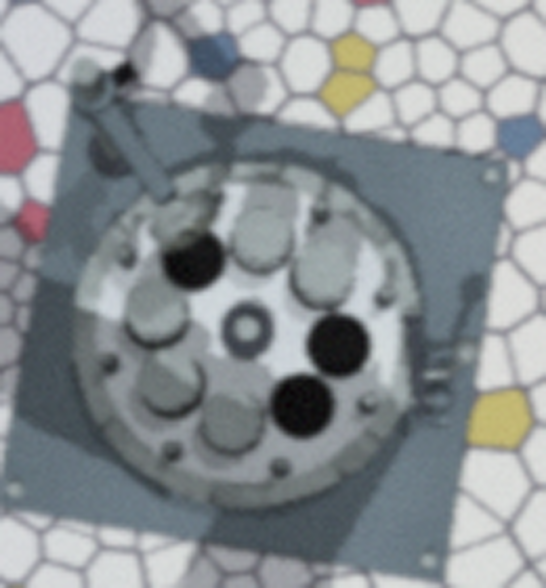

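View pics/d.png

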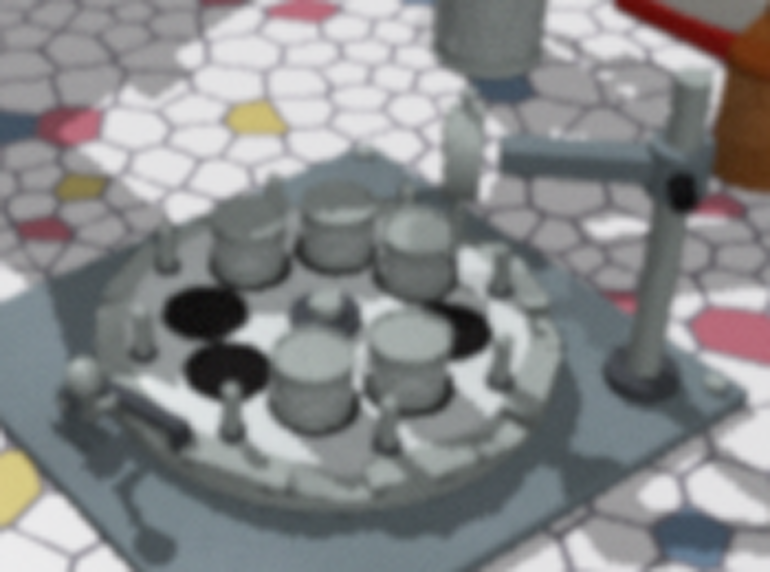

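View pics/a.png

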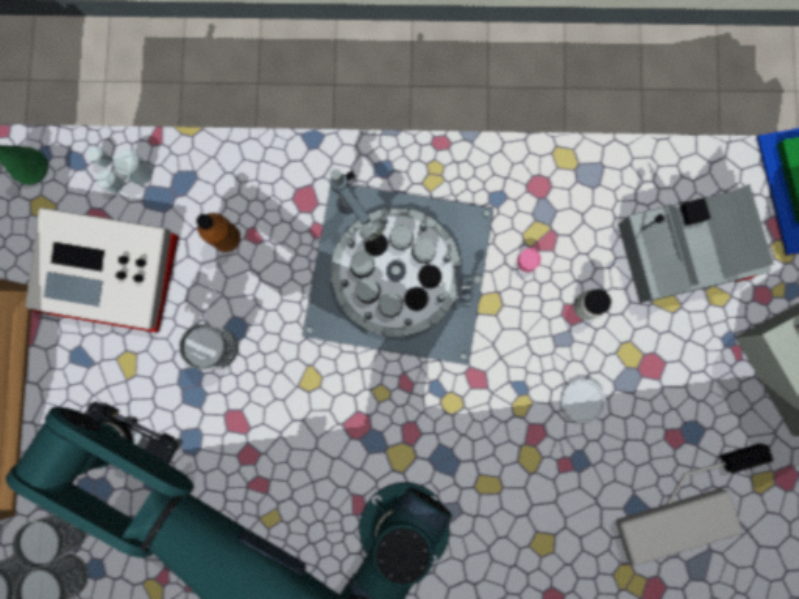

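c.png shows hub at (254,174) px, column top upper left, pawl at right (ball ≈ (299,190)), tins on five pads. d.png shows the ball at ≈ (234,225), bar running to the nose. a.png shows the pink pad-like disc at (339,167), apart from the station: a decoy and not needed.

```bash
cat > fit.py <<'E'
from h import *
from scipy.optimize import least_squares
T=lambda u,v:(195+u/4.2,95+v/4.2); S=lambda u,v:(215+u/4.4,140+v/4.4)
st=[('top',T(*p)) for p in[(322,212),(385,297),(370,402),(280,466),(172,450),(110,362),(128,253)]]+[('scene',S(*p)) for p in[(165,230),(140,312),(232,390),(388,402),(500,340),(497,250)]]
fx=[('top',T(247,328),(0,0,.062)),('scene',S(325,296),(0,0,.062)),('top',T(88,78),(.145,.145,.241)),('scene',S(693,78),(.145,.145,.241))]
def W(p,s): c,n=np.cos(p[2]),np.sin(p[2]); return np.array([p[0]+c*s[0]-n*s[1],p[1]+n*s[0]+c*s[1],s[2]])
def res(p):
    r=[]
    for n,u,s in fx: r+=list(proj(n,W(p,s))-u)
    for n,u in st:
        d=[proj(n,W(p,(.122*np.cos(a),.122*np.sin(a),.078)))-u for a in np.pi/8+np.arange(8)*np.pi/4+p[3]]
        r+=list(min(d,key=np.linalg.norm))
    return np.array(r)
h=back('top',T(247,328),.062)
f=least_squares(res,[h[0],h[1],-.17,.02],loss='soft_l1');p=f.x
if __name__=='__main__':
    print(np.round(p,4),np.round(res(p).reshape(-1,2),1).tolist())
    # ball triangulated
    b=least_squares(lambda X:np.r_[proj('top',X)-T(440,402),proj('scene',X)-S(85,376)],[.5,-.2,.09])
    print('ball',b.x,b.fun); c,n=np.cos(p[2]),np.sin(p[2]);d=b.x[:2]-p[:2];print('station',c*d[0]+n*d[1],-n*d[0]+c*d[1])
    for a in np.arange(8)*np.pi/4+np.pi/8+p[3]: print(round(np.degrees(a)),np.round(W(p,(.122*np.cos(a),.122*np.sin(a),.06)),3))
E
python3 fit.py
```

```text
Traceback (most recent call last):
  File "fit.py", line 14, in <module>
    h=back('top',T(247,328),.062)
  File "h.py", line 10, in back
    d=R@np.linalg.solve(K,[px[0],px[1],1.]);return t+d*(z-t[2])/d[2]
      ~^~~~~~~~~~~~~~~~~~~~~~~~~~~~~~~~~~~~
ValueError: matmul: Input operand 1 has a mismatch in its core dimension 0, with gufunc signature (n?,k),(k,m?)->(n?,m?) (size 3 is different from 4)
```

```bash
sed -i "s/R=np.array(p\['rotation'\])/R=Rot.from_quat(p['rotation']).as_matrix()/; 1a from scipy.spatial.transform import Rotation as Rot" h.py; python3 fit.py
```

```text
[ 0.5894  0.0272 -0.1557  0.0204] [[0.4, -0.1], [-0.7, -0.3], [-0.2, -2.0], [-0.4, -0.5], [0.2, -2.1], [0.8, -1.6], [0.5, -0.8], [0.6, -0.4], [0.1, -0.6], [-0.6, -0.8], [-0.7, -0.5], [-0.8, -1.8], [-0.6, -1.1], [-1.0, -1.2], [-0.4, -1.1], [0.2, -1.3], [0.7, -1.2]]
ball [ 0.53240991 -0.13220338  0.05682614] [-1.34131726 -1.04988603 -1.28113726  0.12755517]
station -0.031554474600206536 -0.16626610085611299
24 [0.707 0.058 0.06 ]
69 [0.651 0.133 0.06 ]
114 [0.558 0.145 0.06 ]
159 [0.484 0.089 0.06 ]
204 [ 0.471 -0.004  0.06 ]
249 [ 0.528 -0.078  0.06 ]
294 [ 0.62  -0.091  0.06 ]
339 [ 0.695 -0.034  0.06 ]
```

```bash
python3 - <<'E'
from fit import *
X=back('scene',S(85,376),.094);u=proj('top',X);print('sceneball',X,(u-[195,95])*4.2)
X=back('top',T(440,402),.094);u=proj('scene',X);print('topball',X,(u-[215,140])*4.4)
X=back('top',T(440,350),.094);u=proj('scene',X);print('topball2',X,(u-[215,140])*4.4)
c,n=np.cos(p[2]),np.sin(p[2]);d=X[:2]-p[:2];print(c*d[0]+n*d[1],-n*d[0]+c*d[1])
# dark-bar: hypotheses rn = nose radius, nose angle
e=np.array([np.cos(np.radians(15)),np.sin(np.radians(15))]);o=np.array([e[1],-e[0]])
for rn in(.142,.147):
  for a in(-75,-65,-55):
    N=rn*np.array([np.cos(np.radians(a)),np.sin(np.radians(a))]);P=N-.071*e;B=P+.032*e+.038*o
    print(rn,a,[((proj(m,W(p,(*q,z)))-of)*s).round().tolist() for q,z in((N,.045),(P,.05),(B,.094)) for m,of,s in(('top',[195,95],4.2),('scene',[215,140],4.4))])
im=camera('top')[155:205,275:325];cv2.imwrite('pics/e.png',cv2.resize(im,None,fx=11,fy=11,interpolation=cv2.INTER_CUBIC)[:,:,::-1])
E
```

```text
Traceback (most recent call last):
  File "fit.py", line 15, in <module>
    f=least_squares(res,[h[0],h[1],-.17,.02],loss='soft_l1');p=f.x
  File "fit.py", line 11, in res
    d=[proj(n,W(p,(.122*np.cos(a),.122*np.sin(a),.078)))-u for a in np.pi/8+np.arange(8)*np.pi/4+p[3]]
       ~~~~^^^^^^^^^^^^^^^^^^^^^^^^^^^^^^^^^^^^^^^^^^^^^
  File "h.py", line 13, in proj
    p=camera_params(name);K=np.array(p['intrinsics']);R=Rot.from_quat(p['rotation']).as_matrix();t=np.array(p['position'])
ValueError: time passes only in moves, steps and waits
```

```bash
sed -i "s/camera_params(name)/CP[name]/" h.py; sed -i "3a import pickle,os\nif not os.path.exists('cp.pkl'):\n    camera('top'); pickle.dump({n:camera_params(n) for n in('top','scene')},open('cp.pkl','wb'))\nCP=pickle.load(open('cp.pkl','rb'))" h.py
cat > t.py <<'E'
from fit import *
X=back('scene',S(85,376),.094);u=proj('top',X);print('sceneball',X,(u-[195,95])*4.2)
X=back('top',T(440,402),.094);u=proj('scene',X);print('topball',X,(u-[215,140])*4.4)
e=np.array([np.cos(np.radians(15)),np.sin(np.radians(15))]);o=np.array([e[1],-e[0]])
for rn in(.142,.147):
  for a in(-75,-65,-55):
    N=rn*np.array([np.cos(np.radians(a)),np.sin(np.radians(a))]);P=N-.071*e;B=P+.032*e+.038*o
    print(rn,a,[((proj(m,W(p,(*q,z)))-of)*s).round().tolist() for q,z in((N,.045),(P,.05),(B,.094)) for m,of,s in(('top',[195,95],4.2),('scene',[215,140],4.4))])
im=camera('top')[155:205,275:325];cv2.imwrite('pics/e.png',cv2.resize(im,None,fx=11,fy=11,interpolation=cv2.INTER_CUBIC)[:,:,::-1])
E
python3 t.py
```

```text
sceneball [ 0.56872964 -0.15611493  0.094     ] [467.21759681 349.21671326]
topball [ 0.5240963  -0.13378347  0.094     ] [ 64.34225173 324.89264488]
0.142 -75 [[413.0, 316.0], [182.0, 432.0], [421.0, 397.0], [94.0, 378.0], [467.0, 348.0], [86.0, 377.0]]
0.142 -65 [[408.0, 288.0], [216.0, 448.0], [416.0, 369.0], [126.0, 392.0], [461.0, 319.0], [120.0, 392.0]]
0.142 -55 [[398.0, 262.0], [255.0, 459.0], [406.0, 342.0], [163.0, 403.0], [451.0, 292.0], [159.0, 403.0]]
0.147 -75 [[419.0, 316.0], [177.0, 437.0], [427.0, 396.0], [89.0, 382.0], [473.0, 348.0], [80.0, 381.0]]
0.147 -65 [[413.0, 287.0], [212.0, 453.0], [422.0, 367.0], [122.0, 397.0], [467.0, 318.0], [116.0, 397.0]]
0.147 -55 [[403.0, 260.0], [252.0, 465.0], [411.0, 339.0], [160.0, 408.0], [456.0, 289.0], [156.0, 409.0]]
```

View pics/e.png

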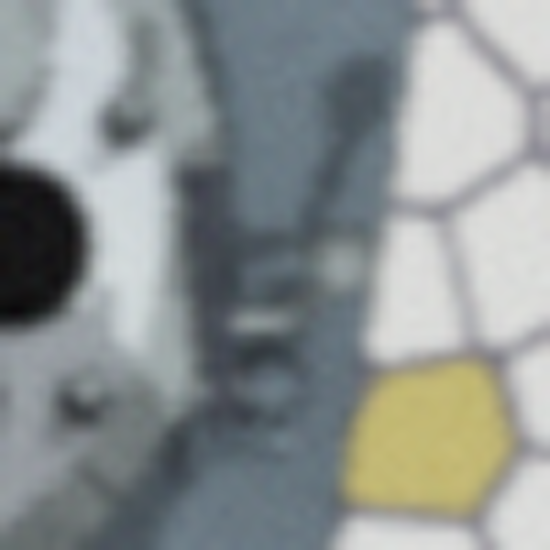

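e.png shows the ball at ≈ (305.5,179) px, the shadow of it above it and the post below; with the scene view it agrees with the model (ball ≈ (0.568,-0.156,0.094)). Setting out: turn the tool, shut the fingers.

```bash
sed -i 's/T(440,402)/T(464,352)/' fit.py; python3 fit.py | grep -A1 ball; python3 -m handwheel '[[0,0,0,0,0,8.2,0],[0,0,0,0,0,8.2,0],[0,0,0,0,0,8.2,0],[0,0,0,0,0,8.2,0],[0,0,0,0,0,8.2,0],[0,0,0,0,0,8.2,0],[0,0,0,0,0,8.2,0],[0,0,0,0,0,8.3,0]]'
```

```text
ball [ 0.56647849 -0.15406147  0.09140057] [ 0.09846463  0.07748199  0.09124321 -0.00918066]
station 0.005491583460191674 -0.18257665864394088
time_s: 2.2
tcp_pos: [0.2272, 0.5009, 0.2195]
eef_rot: [0.71, 0.704, 0.0, -0.0]
contact_force: [-0.1, -0.0, -0.0]
width: 0.358
gripper_force: 0.0
```

```bash
python3 -m handwheel '[[-35,15,0,0,0,0,0],[-45,15,0,0,0,0,0],[-45,15,0,0,0,0,0],[-45,15,0,0,0,0,0],[-45,15,0,0,0,0,0],[-45,15,0,0,0,0,0],[-45,15,0,0,0,0,0],[-45,15,0,0,0,0,0],[-45,15,0,0,0,0,0],[-45,15,0,0,0,0,0],[-45,10,0,0,0,0,0],[-45,0,0,0,0,0,0],[-45,0,0,0,0,0,0],[-45,0,0,0,0,0,0],[-37,0,0,0,0,0,0],[0,0,0,0,0,0,0]]'
python3 -m handwheel '[[0,40,0,0,0,0,0],[0,40,0,0,0,0,0],[0,40,0,0,0,0,0],[0,40,0,0,0,0,0],[0,40,0,0,0,0,0],[0,40,0,0,0,0,0],[0,0,20,0,0,0,0],[0,0,20,0,0,0,0],[0,0,20,0,0,0,0],[0,0,0,0,0,0,0],[0,0,0,0,0,0,0]]'
```

```text
time_s: 3.8
tcp_pos: [0.3856, -0.16, 0.2192]
eef_rot: [0.71, 0.704, -0.001, 0.0]
contact_force: [-0.2, -0.2, 1.1]
width: 0.006
gripper_force: 0.0
time_s: 4.9
tcp_pos: [0.626, -0.1557, 0.1595]
eef_rot: [0.707, 0.707, 0.0, -0.0]
contact_force: [0.3, 0.6, -0.2]
width: 0.007
gripper_force: 0.0
```

```bash
python3 -m handwheel '[[0,0,20,0,0,0,0],[0,0,20,0,0,0,0],[0,0,15,0,0,0,0],[0,0,9,0,0,0,0],[0,0,0,0,0,0,0],[0,0,0,0,0,0,0]]'
python3 - <<'E'
from fit import *
s=get_state()['tcp_pos'];print(s)
a=camera('top')[135:215,265:345];b=camera('scene')[170:250,195:275]
cv2.imwrite('pics/f.png',np.hstack([cv2.resize(i,None,fx=5,fy=5,interpolation=cv2.INTER_CUBIC) for i in(a,b)])[:,:,::-1])
tip=s-[0,0,.014];print((proj('top',tip)-[265,135])*5,(proj('scene',tip)-[195,170])*5+[400,0],'ball pred',(proj('scene',[.567,-.155,.094])-[195,170])*5+[400,0])
E
```

```text
time_s: 5.5
tcp_pos: [0.6266, -0.1569, 0.0964]
eef_rot: [0.708, 0.707, 0.0, 0.001]
contact_force: [0.1, -0.5, -0.1]
width: 0.01
gripper_force: 0.0
[ 0.6265725  -0.15685938  0.09638966]
[206.00966612 137.43388166] [673.57865676 349.04996812] ball pred [596.01232826 274.70332097]
```

View pics/f.png

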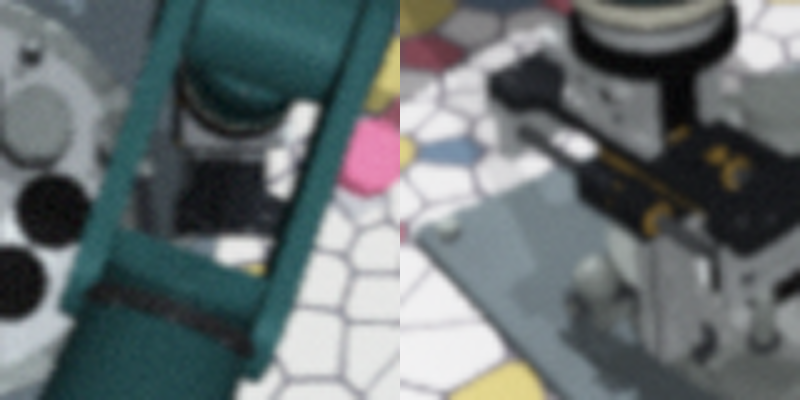

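f.png: ball at (592,275) as predicted, closed fingers beyond it at (675,350). Pushing the ball towards the robot.

```bash
python3 -m handwheel '[[0,-8,0,0,0,0,0],[0,-8,0,0,0,0,0],[0,-8,0,0,0,0,0],[0,-6,0,0,0,0,0],[-1,-6,0,0,0,0,0],[0,-6,0,0,0,0,0],[-1,-6,0,0,0,0,0],[0,-6,0,0,0,0,0],[-1,-6,0,0,0,0,0],[0,-6,0,0,0,0,0]]'
python3 -m handwheel '[[-1,-6,0,0,0,0,0],[0,-6,0,0,0,0,0],[-1,-6,0,0,0,0,0],[-1,-6,0,0,0,0,0],[0,-5,0,0,0,0,0],[0,0,0,0,0,0,0],[0,0,0,0,0,0,0],[0,0,0,0,0,0,0]]'
python3 - <<'E'
from fit import *
b=camera('scene')[150:270,195:315]
cv2.imwrite('pics/g.png',cv2.resize(b,None,fx=5,fy=5,interpolation=cv2.INTER_CUBIC)[:,:,::-1])
E
```

```text
time_s: 6.6
tcp_pos: [0.5588, -0.1597, 0.0947]
eef_rot: [0.708, 0.706, -0.001, -0.001]
contact_force: [1.5, -0.4, 1.8]
width: 0.003
gripper_force: 0.5
time_s: 7.4
tcp_pos: [0.531, -0.1626, 0.0954]
eef_rot: [0.708, 0.707, -0.0, -0.0]
contact_force: [-0.5, -0.2, 0.7]
width: -0.0
gripper_force: 0.3
```

View pics/g.png

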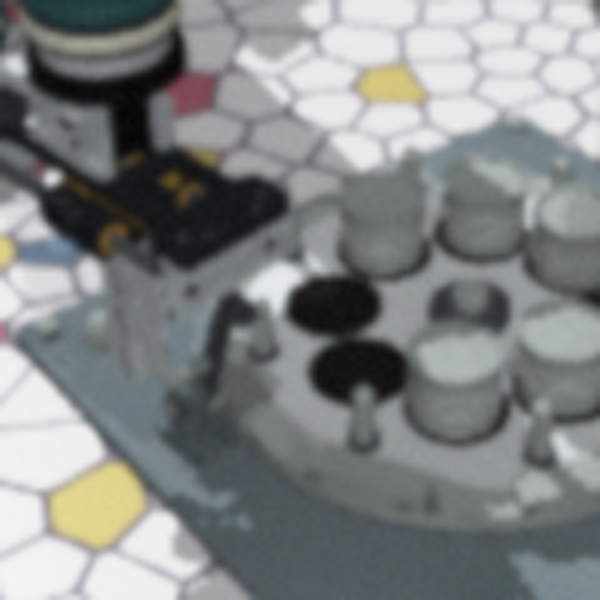

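g.png: the bar stands up steeply at (235,330), force has dropped: thrown. A small extra push, then up and over to the stud nearest the robot.

```bash
python3 -m handwheel '[[0,-3,0,0,0,0,0],[0,0,0,0,0,0,0],[0,0,0,0,0,0,0],[0,3,0,0,0,0,0],[0,0,25,0,0,0,0]]' >/dev/null; python3 - <<'E'
from cell import *
print(get_state()['tcp_pos'])
E
```

```text
[ 0.53517084 -0.16494212  0.07538776]
```

I moved down instead of up by 25 mm (tip 61 mm, still free). Correcting upward.

```bash
python3 -m handwheel '[[0,4,-10,0,0,0,0],[0,0,-30,0,0,0,0],[0,0,-30,0,0,0,0],[0,0,-30,0,0,0,0],[0,0,-25,0,0,0,0],[0,0,0,0,0,0,0]]'
python3 -m handwheel '[[20,-10,0,0,0,0,0],[30,-20,0,0,0,0,0],[30,-20,0,0,0,0,0],[30,-20,0,0,0,0,0],[18,-4,0,0,0,0,0],[0,0,0,0,0,0,0],[0,0,0,0,0,0,0]]'
python3 - <<'E'
from fit import *
b=camera('scene')[150:270,195:345]
cv2.imwrite('pics/h.png',cv2.resize(b,None,fx=5,fy=5,interpolation=cv2.INTER_CUBIC)[:,:,::-1])
E
```

```text
time_s: 8.55
tcp_pos: [0.5361, -0.1633, 0.1991]
eef_rot: [0.708, 0.706, 0.001, 0.003]
contact_force: [0.3, 0.0, 0.9]
width: 0.006
gripper_force: 0.0
time_s: 9.25
tcp_pos: [0.4605, -0.0346, 0.1939]
eef_rot: [0.707, 0.707, -0.001, -0.001]
contact_force: [-0.3, 0.3, 0.6]
width: 0.006
gripper_force: 0.0
```

View pics/h.png

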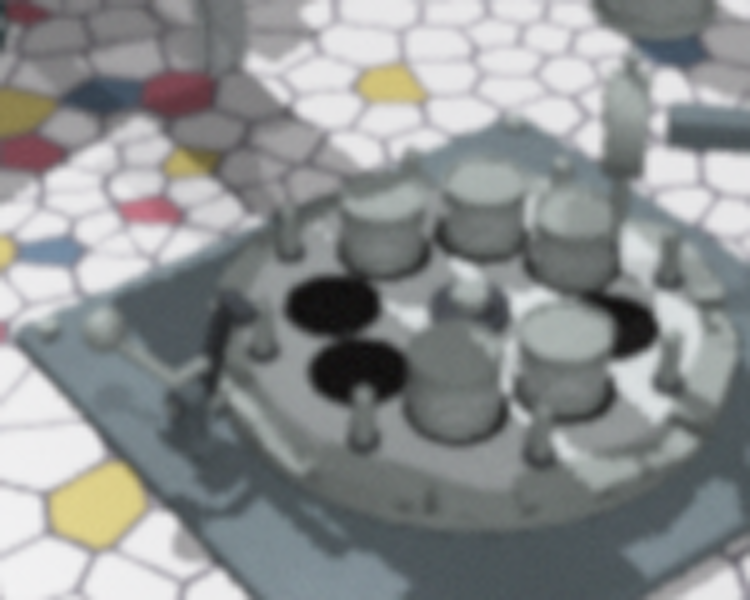

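h.png: pawl thrown over and staying (bar at (230,330), ball at (103,328)); tins all on pads. Now down beside the stud.

```bash
python3 -m handwheel '[[0,0,30,0,0,0,0],[0,0,30,0,0,0,0],[0,0,30,0,0,0,0],[0,0,20,0,0,0,0],[0,0,14,0,0,0,0],[0,0,0,0,0,0,0],[0,0,0,0,0,0,0]]'
python3 - <<'E'
from fit import *
a=camera('top')[150:230,210:290];b=camera('scene')[140:220,205:285];s=get_state()['tcp_pos'];tip=s-[0,0,.014]
cv2.imwrite('pics/i.png',np.hstack([cv2.resize(i,None,fx=5,fy=5,interpolation=cv2.INTER_CUBIC) for i in(a,b)])[:,:,::-1])
q=[.471,-.004,.079]
for X in(tip,q):print((proj('top',X)-[210,150])*5,(proj('scene',X)-[205,140])*5+[400,0])
E
```

```text
time_s: 10.0
tcp_pos: [0.4618, -0.035, 0.0718]
eef_rot: [0.708, 0.706, 0.0, 0.0]
contact_force: [0.5, 0.7, 0.2]
width: 0.004
gripper_force: 0.0
[304.9412638  293.26513484] [586.5902045  294.14275699]
[261.5596894  278.25794529] [633.09226273 250.59106794]
```

View pics/i.png

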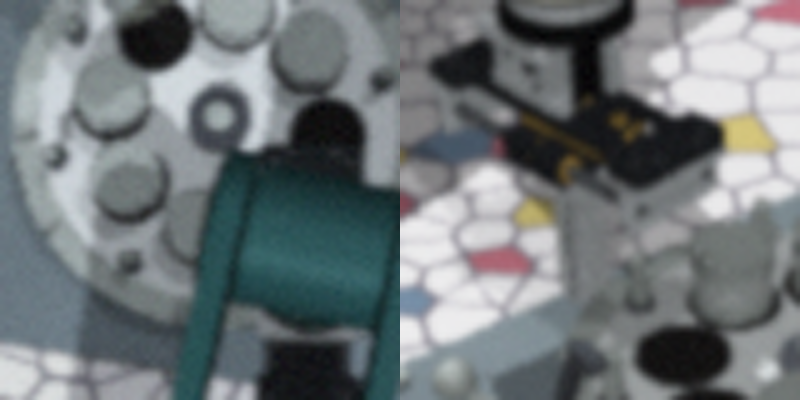

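i.png: finger at (590,290) beside the stud at (635,270), clear of tins. Pushing +y gently.

```bash
python3 -m handwheel '[[5,0,0,0,0,0,0],[5,0,0,0,0,0,0],[4,0,0,0,0,0,0],[2,0,0,0,0,0,0],[2,0,0,0,0,0,0],[3,0,0,0,0,0,0],[4,0,0,0,0,0,0],[5,0,0,0,0,0,0],[5,0,0,0,0,0,0],[5,0,0,0,0,0,0],[5,0,0,0,0,0,0],[5,0,0,0,0,0,0],[5,0,0,0,0,0,0],[5,1,0,0,0,0,0],[5,1,0,0,0,0,0],[5,1,0,0,0,0,0]]'
python3 -m handwheel '[[5,1,0,0,0,0,0],[5,2,0,0,0,0,0],[5,2,0,0,0,0,0],[5,2,0,0,0,0,0],[4,2,0,0,0,0,0],[3,2,0,0,0,0,0],[2,0,0,0,0,0,0],[0,0,0,0,0,0,0],[0,0,0,0,0,0,0]]'
```

```text
time_s: 11.7
tcp_pos: [0.4645, 0.036, 0.0715]
eef_rot: [0.708, 0.707, 0.0, -0.0]
contact_force: [-2.3, -3.2, 0.2]
width: 0.002
gripper_force: 1.2
time_s: 12.6
tcp_pos: [0.4761, 0.0648, 0.0718]
eef_rot: [0.708, 0.706, 0.001, 0.0]
contact_force: [1.1, -0.5, -0.2]
width: 0.005
gripper_force: 0.4
```

```bash
cat > track.py <<'E'
from fit import *
ref=cv2.imread('pics/d.png',0)
im=camera('scene')[140:270,215:390];im=cv2.cvtColor(cv2.resize(im,None,fx=4.4,fy=4.4,interpolation=cv2.INTER_CUBIC),cv2.COLOR_RGB2GRAY)
for a in np.pi/8+np.arange(8)*np.pi/4+p[3]:
    u=[(proj('scene',W(p,(.122*np.cos(a+d),.122*np.sin(a+d),.062)))-[215,140])*4.4 for d in(0,.05)]
    x,y=np.round(u[0]).astype(int)+[0,4]
    t=ref[y-38:y+30,x-20:x+20]; w=im[y-68:y+60,x-70:x+70]
    if t.shape!=(68,40) or w.shape!=(128,140): continue
    m=cv2.matchTemplate(w,t,cv2.TM_CCOEFF_NORMED); _,v,_,l=cv2.minMaxLoc(m); d=np.array(l)-[50,30]; g=(u[1]-u[0])/.05
    print(round(np.degrees(a)),(x,y),round(v,2),d,'delta',round(float(d@g/(g@g)),3))
E
python3 track.py
```

```text
24 (np.int64(498), np.int64(358)) 0.78 [ 2 -8] delta 0.059
69 (np.int64(498), np.int64(268)) 0.54 [-10  -6] delta 0.083
114 (np.int64(402), np.int64(205)) 0.92 [-3 -5] delta 0.026
159 (np.int64(270), np.int64(197)) 0.93 [12  0] delta -0.071
204 (np.int64(163), np.int64(245)) 0.65 [-50  30] delta 0.431
249 (np.int64(138), np.int64(331)) 0.73 [-31 -29] delta -0.306
294 (np.int64(228), np.int64(409)) 0.63 [-50  -6] delta -0.257
339 (np.int64(385), np.int64(422)) 0.57 [20 -1] delta 0.1
```

Studs read ≈ +0.08 rad short of one notch, as expected from the finger position; 8 mm more.

```bash
python3 -m handwheel '[[2,0,0,0,0,0,0],[2,0,0,0,0,0,0],[2,1,0,0,0,0,0],[2,0,0,0,0,0,0],[0,0,0,0,0,0,0],[0,0,0,0,0,0,0]]'
python3 -m handwheel '[[-5,0,0,0,0,0,0],[-10,0,0,0,0,0,0],[0,0,-30,0,0,0,0],[0,0,-40,0,0,0,0],[0,0,-40,0,0,0,0],[-40,-10,-20,0,0,0,0],[-40,-10,0,0,0,0,0],[0,0,0,0,0,0,0]]'; python3 track.py
python3 - <<'E'
from h import *
save('scene','j.png',(215,140,175,130),4.4)
E
```

```text
time_s: 13.25
tcp_pos: [0.4772, 0.0723, 0.072]
eef_rot: [0.708, 0.706, 0.001, 0.001]
contact_force: [3.3, -3.5, 0.1]
width: 0.004
gripper_force: 1.7
time_s: 14.05
tcp_pos: [0.4554, -0.0259, 0.2023]
eef_rot: [0.71, 0.705, -0.0, 0.001]
contact_force: [0.7, -0.6, -0.7]
width: 0.006
gripper_force: 0.0
24 (np.int64(498), np.int64(358)) 0.84 [ 0 -1] delta 0.006
69 (np.int64(498), np.int64(268)) 0.73 [-4 -2] delta 0.031
114 (np.int64(402), np.int64(205)) 0.86 [ 3 -2] delta -0.014
159 (np.int64(270), np.int64(197)) 0.95 [-3  1] delta 0.019
204 (np.int64(163), np.int64(245)) 0.76 [-2 -2] delta -0.0
249 (np.int64(138), np.int64(331)) 0.73 [-30 -25] delta -0.273
294 (np.int64(228), np.int64(409)) 0.57 [50 -3] delta 0.241
339 (np.int64(385), np.int64(422)) 0.72 [7 0] delta 0.034
```

View pics/j.png

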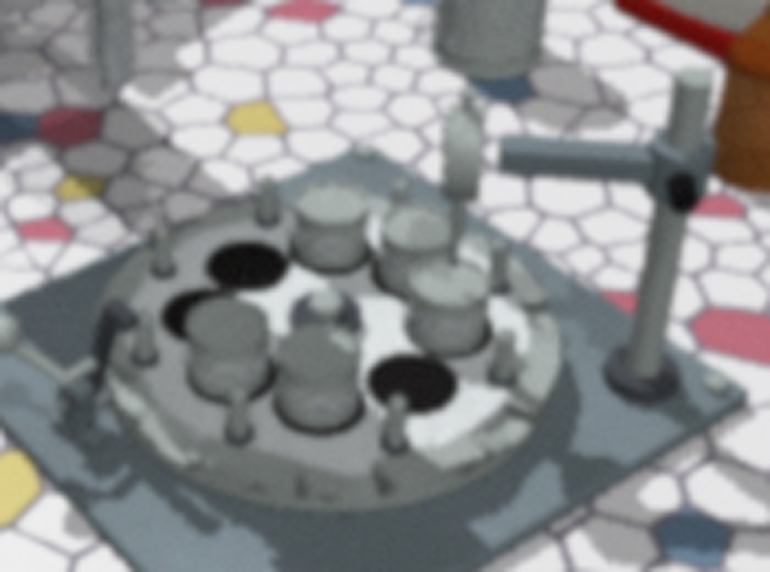

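j.png: tin a now stands under the plunger (450,300), dial ≈ one notch back, pawl up with ball at (0,330), all tins on pads. Next to the robot side of the ball.

```bash
python3 -m handwheel '[[-30,-2,0,0,0,0,0],[-35,-2,0,0,0,0,0],[-35,-1,0,0,0,0,0],[-30,0,0,0,0,0,0],[-7,0,0,0,0,0,0],[0,0,0,0,0,0,0],[0,0,30,0,0,0,0],[0,0,30,0,0,0,0],[0,0,30,0,0,0,0],[0,0,15,0,0,0,0],[0,0,0,0,0,0,0],[0,0,0,0,0,0,0]]'
python3 -m handwheel '[[0,5,0,0,0,0,0],[0,5,0,0,0,0,0],[0,5,0,0,0,0,0],[0,5,0,0,0,0,0],[0,5,0,0,0,0,0],[0,5,0,0,0,0,0],[0,5,0,0,0,0,0],[0,5,0,0,0,0,0]]'
```

```text
time_s: 15.35
tcp_pos: [0.4514, -0.1581, 0.0967]
eef_rot: [0.707, 0.707, 0.0, -0.0]
contact_force: [-0.0, 0.5, 1.3]
width: 0.004
gripper_force: 0.0
time_s: 16.15
tcp_pos: [0.4836, -0.1596, 0.0997]
eef_rot: [0.708, 0.706, -0.007, -0.007]
contact_force: [-22.4, 4.3, 21.7]
width: 0.002
gripper_force: 8.8
```

```bash
python3 -m handwheel '[[0,5,0,0,0,0,0],[0,5,0,0,0,0,0],[0,5,0,0,0,0,0],[1,5,0,0,0,0,0],[0,5,0,0,0,0,0],[1,5,0,0,0,0,0],[0,0,0,0,0,0,0],[0,0,0,0,0,0,0]]'; python3 - <<'E'
from h import *
camera('scene')
print([(np.round(r['rect']).tolist(),round(r['p'],2)) for t in('ball','pawl') for r in boxes_of('scene',t)])
E
```

```text
time_s: 16.95
tcp_pos: [0.5211, -0.1575, 0.0963]
eef_rot: [0.708, 0.707, -0.0, -0.0]
contact_force: [-0.4, -0.2, -0.3]
width: 0.005
gripper_force: 0.0
[([231.0, 222.0, 27.0, 24.0], 0.57), ([317.0, 119.0, 23.0, 39.0], 0.38), ([230.0, 222.0, 31.0, 26.0], 0.67)]
```

```bash
python3 -m handwheel '[[0,-10,-10,0,0,0,0],[0,0,-30,0,0,0,0],[0,0,-35,0,0,0,0],[0,0,-30,0,0,0,0],[25,-10,0,0,0,0,0],[40,-10,0,0,0,0,0],[40,-10,0,0,0,0,0],[40,-5,0,0,0,0,0],[40,0,0,0,0,0,0],[34,0,0,0,0,0,0],[0,0,0,0,0,0,0],[0,0,0,0,0,0,0]]'
cat >> track.py <<'E'
for n,(x,y,w,h) in dict(ball=(66,356,40,42),bar=(125,385,70,60)).items():
    t=ref[y:y+h,x:x+w];W_=im[y-40:y+h+40,x-40:x+w+40];m=cv2.matchTemplate(W_,t,cv2.TM_CCOEFF_NORMED);_,v,_,l=cv2.minMaxLoc(m);print(n,round(v,2),np.array(l)-40)
B=np.array([.567,-.155,.094])
print('ball px shift per 0.13 rad lift',(proj('scene',B+[-.006,0,.0042])-proj('scene',B))*4.4)
E
python3 track.py
```

```text
time_s: 18.3
tcp_pos: [0.476, 0.0616, 0.2022]
eef_rot: [0.707, 0.707, 0.0, 0.001]
contact_force: [-0.2, -0.4, -0.6]
width: 0.002
gripper_force: 0.0
24 (np.int64(498), np.int64(358)) 0.84 [ 0 -1] delta 0.006
69 (np.int64(498), np.int64(268)) 0.73 [-4 -2] delta 0.031
114 (np.int64(402), np.int64(205)) 0.87 [ 3 -2] delta -0.014
159 (np.int64(270), np.int64(197)) 0.94 [-2  0] delta 0.012
204 (np.int64(163), np.int64(245)) 0.82 [-3  1] delta 0.021
249 (np.int64(138), np.int64(331)) 0.95 [1 3] delta 0.025
294 (np.int64(228), np.int64(409)) 0.57 [6 7] delta 0.042
339 (np.int64(385), np.int64(422)) 0.61 [8 2] delta 0.037
ball 0.99 [1 0]
bar 0.96 [0 2]
ball px shift per 0.13 rad lift [ -7.22644019 -10.17588408]
```

```bash
python3 -c "
from h import *
save('scene','k.png',(215,140,175,130),4.4)"
```

```text
(no output)
```

View pics/k.png

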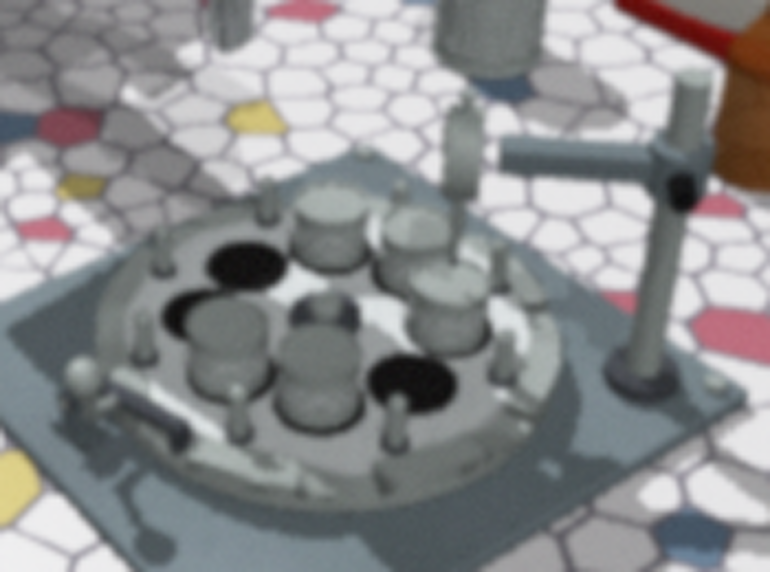

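k.png: pawl down exactly as at the start (ball (85,376), nose (185,435)), tin a under the plunger, all five tins on pads, and the gripper clear above.

```bash
python3 -c "
from cell import *
print(finish_job())"
```

```text
the job is handed in; nothing more can be done
None
```

The job is handed in: the dial is back one notch (about 0.02 rad short of its notch face by the pictures), the pawl is down in its notch, tin a stands under the gauge tip, and all five tins are on their pads. The hand-in returned no verdict, so this rests on my last camera checks.

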